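# Feed a turning blank through the chip flap of a lathe loader

## Robot

A 6-joint arm with a two-finger parallel gripper is mounted at the origin on the work surface. World frame = base frame: x ahead of the robot, y to its left, z up, the work surface at z = 0. Lengths are in m, angles in rad, forces in N, time in s.
With the tool pointing down it reaches from about 0.25 to 0.775 m from the base axis. Payload 4 kg.
Tool frame: the origin (TCP) lies at the very end of the fingers, on their centre line; the grasp point (between the pads) lies 19 mm behind it; z points along the fingers, y is the line along which they close (so a half turn about z gives the same grasp; the last joint's range is limited). The gripper opens to 94 mm and grips with 3 to 60 N. Pads are 16 mm wide; open, the fingers measure 119 mm over their backs; the gripper's body (75 mm by 177 mm) begins 78 mm behind the grasp point.
Start: joints at [1.078, 0.087, 1.371, -0, 1.684, -0.103], TCP at [0.209, 0.509, 0.206] pointing down, gripper open.
Joint ranges: [-3.1, 3.1], [-0.76, 2.03], [0.27, 2.55], [-1.08, 4.22], [0.17, 2.65], [-2.57, 2.57]. Speed limits (rad/s): [2.79, 2.79, 3.14, 3.14, 3.14, 3.14].

## Interface

Orientations are given as [roll, pitch, yaw] about the fixed x, y, z axes, in that order (R = Rz(yaw) Ry(pitch) Rx(roll)).
In Python, from bench import robot gives the robot as it stands. The module is installed in compiled form; this text tells all that it offers.
- The arm moves only by the tool move_arm, never from a script. Its argument "deltas" is one flat list of numbers, 7 for each row, row after row: the turn, a rotation vector about the tool's x, y, z in rad, then the shift along the tool's x, y, z in cm, then the closure, from -1 (fully open) to 1 (shut). A call has 1 to 8 rows; each row is the pose to reach, as a shift and turn from the pose commanded when the call began, along the tool's axes at that moment; what a row does not reach only later rows make up. A row lasts 1/10 s, in which the tool goes at most 50 mm and 8.59 degrees, less where a joint would pass 70% of its speed; a pose out of reach is approached as far as the arm can. A call with a gripper value outside its range is refused whole. The fingers move at their own pace and stop on an object; the grip force is fixed at half the most. Time passes only in rows, so rows that repeat a pose let the fingers close. It gives the time, the measured TCP pose, the force, the opening and the grip force at its end, in the units of the state.
- robot.get_obs(): the state, without advancing time (a new reading comes with each control period).
- robot.snapshot(name): name is "scene" or "side" or "wrist"; returns a dict with "image" (480x640x3 uint8, red, green, blue), "depth" (480x640 float32, m along the optical axis (not along the pixel's ray), 0 where there is no reading), "fov_y" (degrees; the focal length in pixels is half the picture's height over the tangent of half this angle, whatever the lens; pixels are square), "cx", "cy" (the principal point, pixels), "D" ([k1, k2, p1, p2, k3] as OpenCV has them; the pictures are not rectified), "origin" and "orientation" of the camera in the world; the wrist camera has in their place "T_tool_cam" (4x4, takes a point from camera to tool coordinates, whose origin is the TCP and whose axes are the flange's). Camera axes: x right, y up, looking along -z (the intrinsics and any distortion apply to the point x, -y, -z); pixel columns grow to the right and rows downward; lengths in m; the calibration is good to about 2 mm. A picture is of the moment at which its call begins: read the wrist's pose just before it.
- robot.close_job(): hands the job in; it is judged then, once.
The state is a dict: "time": time; "joint_positions": joint angles; "qvel": joint speeds; "joint_torque": joint torques, N m; "tool_pos": TCP position; "ee_rot": TCP orientation; "wrist_force": force on the tool from outside, world axes, zero at the start; "wrist_torque": the same for the moment, N m; "width": finger opening in m; "finger_force": force on a finger pad.
Only numpy, scipy, OpenCV 4.12 (cv2) and the standard library are available. Lean on these libraries where they do the work, as an engineer would, in place of code of your own. Each camera call takes 0.05 s, during which the arm holds its last target. There are 200 camera calls.

## Task

With the orange-handled push stick, push the pale wood blank along the loader's trough, through the yellow chip flap and fully home against the rubber-faced stop inside; you will feel the side shoe drag first and then the stop. Bear on the stop for a moment with about a kilogram of push, never more than two, then draw the stick out so that the flap falls shut behind the blank, and lay the stick back on the cork mat. Leave everything else on the bench where it is.

Things in the scene. Friction and masses are not known exactly. Their poses are not given: they have to be found in the camera images.
- loader: Fixed lathe-blank loader on a dark steel bed 490 x 90 x 12 mm. Origin: on the bench under the bed, below the middle of the gate; x is the push direction, y across, z up. Open trough from x = -230 mm to the gate at x = 0, its floor 12 mm above the bench: 50 mm wide inside, steel walls 22 mm high, narrowing to 34 mm over the last 70 mm.
- gate (a point): Middle of the gate's sill, on the trough floor at loader x = 0. The red portal is 16 mm thick, 80 mm across, its top 73 mm above the bench, its opening 36 mm wide and 44 mm high.
- bay (a point): Point on the floor of the bay, 100 mm past the gate. The bay is 36 mm wide under a clear window (top 64 mm above the bench), up to loader x = 225 mm. On its +y side a black sprung shoe (ramp from loader x = 102 mm, flat to 165 mm) squeezes the blank on the other wall: drag of a few newtons (about 1 to 6) before the stop is met; it holds the blank when the stick leaves.
- flap (a joint): Yellow flap 33 mm wide, 39 mm high, 3 mm thick, hung in the gate from a level hinge 56 mm above the bench. It opens only inwards (loader +x) and falls shut by weight and a weak spring; under 1 N opens it. 0 = shut, grows as it swings in, to 1.45 rad. It rests on what lies under it: it shuts only when the blank's tail is over 40 mm past the gate and the stick is out.
- stop_block: Red block 30 x 60 x 60 mm ending the bay. Origin: bottom centre of its near face, on the floor at loader x = 225 mm; axes as the loader's. A rod with a round black rubber pad, 22 mm across, stands out of it towards the gate: the stop. The pad's face is set 15 to 75 mm out, differently each time, not measured: feel for it. It gives 1 mm per 7 N, at most 4 mm.
- blank: Pale square wood turning blank, 100 x 30 x 30 mm (long along its x), about 70 g, lying loose in the trough before the gate, perhaps a little askew. Origin: centre of its underside.
- push_stick: Push stick, 150 g. Orange upright handle 44 mm long, 24 mm wide, 62 mm high; from its front a dark wood bar 18 mm wide and 24 mm high runs ahead to a flat tip 170 mm from the handle's middle; the underside is flat. Origin: underside, below the handle's middle; x axis runs towards the tip, z up. Grip the handle across its width, about 46 mm above the underside.
- stick_mid (a point): Point half way along the push stick, 75 mm ahead of the handle's middle, 12 mm above the underside.
- mat: Cork mat, fixed, 260 x 90 x 4 mm, the stick's place. Origin: centre of its underside; x along its length. The stick starts on it along the mat's x axis, its middle over the mat's middle.
- spare_blank: Bystander: dark wood blank, 100 x 30 x 30 mm.
- gouge: Bystander: turning gouge, 250 mm long, lying on the bench.
- sanding_block: Bystander: grey sanding block, 100 x 60 x 28 mm.
- glue: Bystander: white glue bottle, 52 mm across, 130 mm tall.
- wax: Bystander: amber wax tin, 76 mm across, 60 mm tall.
- chuck_ring: Bystander: steel chuck ring, 90 mm across, 30 mm high.
- live_centre: Bystander: dark steel live centre, 40 mm across, 55 mm tall.
There are look-alikes about, which are no part of the job. What is shaped like the push_stick but pink is not meant. Several things have the shape of the blank; the one meant has the colours described above.

How it is judged:
On the way, in this order (a step that is already met when the one before it is completed fails the run):
1. the blank, pushed with the stick, has swung the flap open and its nose is through the gate (value of joint flap above 0.5 rad and x of blank in the frame of loader above -0.045 m and contact force between push_stick and blank above 0.2 N).
2. the stick holds the blank home, bearing on the stop with at least 4 N for a quarter of a second (contact force between blank and stop_block above 4 N and contact force between push_stick and blank above 4 N and x of blank in the frame of loader above 0.092 m), for 0.25 s.
At the end, for the whole second after the job is handed in: The blank lies at rest in the bay behind the gate (its middle 92 to 172 mm past the gate); the flap hangs shut (below 0.08 rad); the push stick lies at rest on the cork mat, its middle within 45 mm of the mat's middle (x of blank in the frame of loader between 0.092 and 0.172 m and y of blank in the frame of loader between -0.012 and 0.012 m and value of joint flap below 0.08 rad and linear speed of each of blank, push_stick below 0.01 m/s and horizontal distance between stick_mid and mat below 0.045 m and contact force between push_stick and mat above 0.3 N and height (world z) of stick_mid below 0.03 m); the robot touches nothing.
It fails at once if the stick pushes on the blank with more than 22 N (contact force between push_stick and blank above 22 N).
It fails at once if the blank is pressed on the stop with more than 22 N (contact force between blank and stop_block above 22 N).
It fails at once if the robot itself touches the blank (contact force between any of the fingers, the arm and blank above 0.5 N).
It fails at once if a bystander is moved more than 30 mm (distance of any of spare_blank, gouge, sanding_block, glue, wax, chuck_ring, live_centre from where it was at the start of the episode above 0.03 m).
It also fails if it takes over 72 s, if anything falls off the work surface, if the arm or the gripper's body presses on something with over 40 N, if the wrist force passes 120 N, or if a joint passes its speed limit or range.

## Working session

There is one attempt and no reset: what is moved stays moved. The work goes in short steps, Python scripts to look and compute and a tool call to move; the robot and the scene stay as the last step left them, time stands still between calls to the robot, and variables do not carry over. Pictures are saved under pics/ and viewed, at most 11 in all, crops included, and the job is handed in when it is done.

Besides the shell and the picture viewer there is one more tool, called after "Emit:" by a JSON object that holds its "fn" and its "kwargs". move_arm: Moves the arm, as the interface text tells. Its arguments: {"type":"object","properties":{"deltas":{"type":"array","items":{"type":"number"}}},"required":["deltas"]}

```bash
mkdir -p pics; cat > h.py <<'E'
import numpy as np, cv2, pickle
from scipy.spatial.transform import Rotation as R
from bench import robot
def snap(n,save=None):
    o=robot.get_obs(); s=robot.snapshot(n)
    f=240/np.tan(np.radians(s["fov_y"])/2)
    s["K"]=np.array([[f,0,s["cx"]],[0,f,s["cy"]],[0,0,1.]])
    if "T_tool_cam" in s:
        T=np.eye(4);T[:3,:3]=R.from_euler("xyz",o["ee_rot"]).as_matrix();T[:3,3]=o["tool_pos"]
        T=T@np.array(s["T_tool_cam"])
    else:
        T=np.eye(4);q=np.array(s["orientation"])
        s["q"]=q
        T[:3,:3]=q if q.shape==(3,3) else (R.from_euler("xyz",q) if q.size==3 else R.from_quat(q)).as_matrix();T[:3,3]=s["origin"]
    s["T"]=T
    if save:
        cv2.imwrite(f"pics/{save}.png",s["image"][:,:,::-1]); pickle.dump(s,open(f"pics/{save}.pkl","wb"))
    return s
def cloud(s):
    v,u=np.mgrid[0:480,0:640]
    p=cv2.undistortPoints(np.stack([u,v],-1).reshape(-1,1,2).astype(float),s["K"],np.array(s["D"],float)).reshape(480,640,2)
    d=s["depth"]
    c=np.stack([p[...,0]*d,-p[...,1]*d,-d],-1)
    w=c@s["T"][:3,:3].T+s["T"][:3,3]
    w[d==0]=np.nan
    return w
E
python3 - <<'E'
from h import *
o=robot.get_obs();print({k:np.round(v,3) for k,v in o.items()})
for n in("scene","side"):
    s=snap(n,n);print(n,s["origin"],s["orientation"],s["fov_y"],s["D"]);w=cloud(s)
    print(np.round(w[[240,400,300],[320,320,200]],3))
E
```

```text
{'time': np.float64(0.0), 'joint_positions': array([ 1.078,  0.088,  1.372, -0.   ,  1.684, -0.103]), 'qvel': array([ 0.002,  0.   ,  0.   ,  0.   ,  0.003, -0.001]), 'joint_torque': array([ 0.0000e+00, -3.4017e+01, -3.0243e+01,  7.2000e-02,  3.3000e-02,
       -0.0000e+00]), 'tool_pos': array([0.209, 0.508, 0.204]), 'ee_rot': array([-3.139, -0.   ,  2.752]), 'wrist_force': array([-0.435, -0.357, -0.238]), 'wrist_torque': array([ 0.025,  0.032, -0.005]), 'finger_force': np.float64(0.0), 'width': np.float64(0.094)}
scene [1.29477023 0.93055169 0.89791949] [ 0.94507366 -0.00373086  2.45265992] 50.61394704318001 [0.00999315 0.         0.         0.         0.        ]
[[ 0.506 -0.028  0.001]
 [ 0.869  0.414 -0.001]
 [ 0.945  0.055  0.071]]
side [-0.19787444 -0.67715745  0.82733518] [ 0.92272884  0.00568759 -0.84321767] 56.2975515224731 [-0.03554651  0.          0.          0.          0.        ]
[[ 0.656  0.047  0.   ]
 [ 0.226 -0.322  0.   ]
 [ 0.245  0.112 -0.   ]]
```

View pics/scene.png

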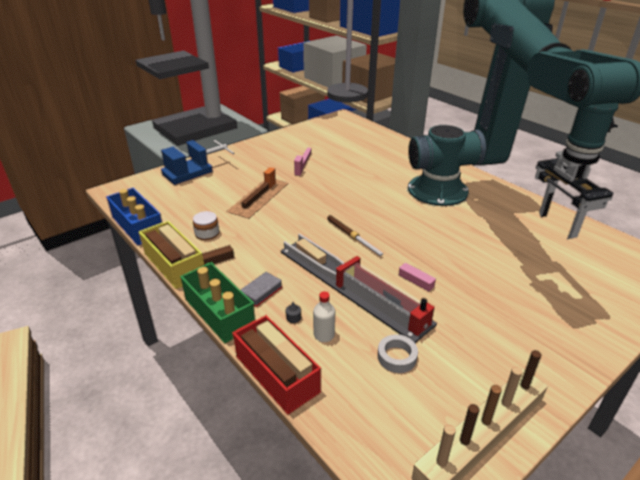

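View pics/side.png

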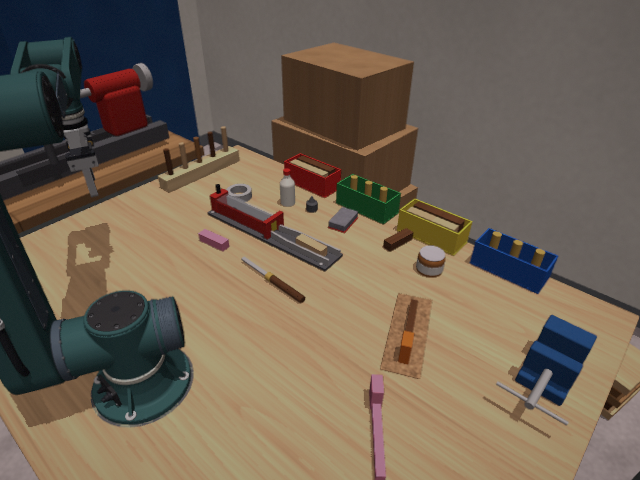

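Candidates for the stick: orange-handled at scene (265,185) / side (408,340), on the cork mat, which fits. The pink one at scene (303,160) / side (377,425) is the decoy. Candidates for the blank: pale one in the trough at scene (312,248) / side (312,242), which fits. The pink (417,276), the dark (215,255) and those in the boxes are not meant. I'll confirm in one crop and measure.

```bash
cat > m.py <<'E'
from h import *
out=[]
for n in("scene","side"):
    s=pickle.load(open(f"pics/{n}.pkl","rb"));w=cloud(s);im=s["image"];hsv=cv2.cvtColor(im,cv2.COLOR_RGB2HSV).astype(int)
    H,S,V=hsv[...,0],hsv[...,1],hsv[...,2]
    def box(name,m):
        p=w[m]; p=p[np.isfinite(p[:,0])]
        if len(p)<8: print(n,name,len(p));return
        r=cv2.minAreaRect(p[:,:2].astype(np.float32)*1000)
        print(n,name,len(p),"c",np.round(r[0],0),"sz",np.round(r[1],0),"a",round(r[2],1),"med",np.round(np.median(p,0),3),"z",np.round(np.percentile(p[:,2],[2,98]),3))
    roi=lambda a,b,c,d:(np.indices((480,640))[1]>=a)&(np.indices((480,640))[1]<c)&(np.indices((480,640))[0]>=b)&(np.indices((480,640))[0]<d)
    R_=dict(scene=((225,160,295,220),(270,225,440,345)),side=((375,285,440,380),(195,180,350,275)))[n]
    a=roi(*R_[0]);b=roi(*R_[1])
    z=w[...,2]
    ok=np.isfinite(z)
    box("orange",a&(H<14)&(S>190)&(V>120)&(z>.02))
    box("stick>12mm",a&(z>.012)&(z<.1))
    box("mat",a&(z>.002)&(z<.007))
    box("handletop",a&(z>.057)&(z<.068))
    box("bartop",a&(z>.024)&(z<.031))
    box("loader>8mm",b&(z>.009)&(z<.11)&~((H>100)&(H<165)&(V>120)))
    box("red",b&((H<6)|(H>174))&(S>150)&(z>.02))
    box("yellow",b&(H>20)&(H<32)&(S>150)&(z>.015))
    box("blanktop",b&(z>.038)&(z<.046)&(H>8)&(H<25)&(V>130))
    box("bed",b&(z>.008)&(z<.015)&(V<110))
E
python3 m.py
python3 - <<'E'
import cv2,numpy as np
a=cv2.imread('pics/side.png');b=cv2.imread('pics/scene.png')
A=cv2.resize(a[180:380,190:450],(780,600),interpolation=2)[:,:]
B=cv2.resize(b[150:350,220:450],(690,600),interpolation=2)
cv2.imwrite('pics/c1.png',cv2.resize(np.hstack([A,B]),(800,326),interpolation=3))
E
```

```text
scene orange 3
scene stick>12mm 437 c [ 459. -373.] sz [290.  48.] a 16.5 med [ 0.467 -0.37   0.029] z [0.013 0.069]
scene mat 1449 c [ 477. -410.] sz [428. 261.] a 54.5 med [ 0.495 -0.361  0.004] z [0.002 0.007]
scene handletop 51 c [ 391. -400.] sz [135.  31.] a 13.1 med [ 0.441 -0.387  0.065] z [0.058 0.068]
scene bartop 147 c [ 462. -373.] sz [281.  37.] a 18.8 med [ 0.523 -0.352  0.028] z [0.024 0.031]
scene loader>8mm 7897 c [570. 185.] sz [548. 438.] a 56.0 med [0.592 0.275 0.035] z [0.01  0.093]
scene red 839 c [698. 303.] sz [323. 265.] a 2.6 med [0.586 0.408 0.07 ] z [0.023 0.131]
scene yellow 0
scene blanktop 279 c [651. 140.] sz [383. 151.] a 54.7 med [0.59  0.036 0.042] z [0.038 0.046]
scene bed 1201 c [603. 194.] sz [368. 485.] a 1.1 med [0.605 0.224 0.012] z [0.008 0.015]
side orange 115 c [ 455. -386.] sz [79. 21.] a 24.1 med [ 0.438 -0.391  0.065] z [0.061 0.068]
side stick>12mm 629 c [ 454. -380.] sz [297.  48.] a 15.9 med [ 0.441 -0.392  0.033] z [0.016 0.067]
side mat 2330 c [ 524. -356.] sz [316. 168.] a 35.1 med [ 0.492 -0.368  0.004] z [0.002 0.007]
side handletop 230 c [ 384. -402.] sz [155.  32.] a 7.5 med [ 0.429 -0.398  0.064] z [0.058 0.067]
side bartop 263 c [ 506. -362.] sz [193.  23.] a 25.1 med [ 0.532 -0.351  0.028] z [0.024 0.031]
side loader>8mm 5992 c [625. 213.] sz [541. 477.] a 30.2 med [0.577 0.197 0.031] z [0.01  0.082]
side red 1247 c [736. 295.] sz [410. 265.] a 1.7 med [0.549 0.24  0.045] z [0.021 0.075]
side yellow 36 c [584. 173.] sz [26.  6.] a 17.5 med [0.583 0.173 0.035] z [0.018 0.049]
side blanktop 204 c [571. 199.] sz [ 39. 448.] a 5.8 med [0.589 0.023 0.042] z [0.039 0.045]
side bed 1161 c [633. 205.] sz [525. 476.] a 42.6 med [0.551 0.147 0.012] z [0.008 0.015]
```

View pics/c1.png

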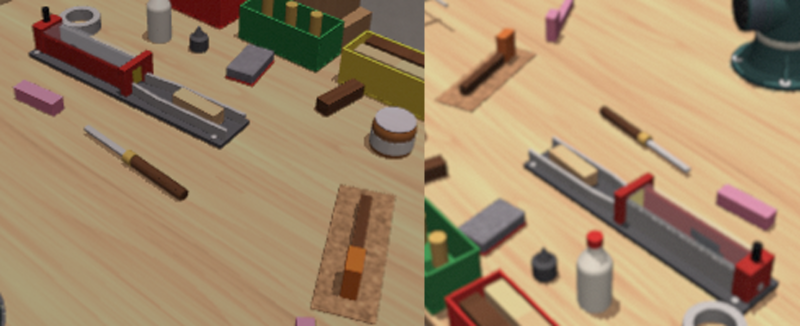

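Crop confirms: orange-handled stick on the cork, tip away from the robot; pale blank in the trough before the red gate with the yellow flap. Now finer poses.

```bash
cat > m2.py <<'E'
from h import *
from scipy.optimize import minimize
P=[];C=[]
for n in("scene","side"):
    s=pickle.load(open(f"pics/{n}.pkl","rb"));w=cloud(s)
    P.append(w.reshape(-1,3));C.append(cv2.cvtColor(s["image"],cv2.COLOR_RGB2HSV).reshape(-1,3).astype(int))
def comp(m,p,seed,g=.006):
    # largest component in xy near the seed
    q=p[m]; gi=np.floor((q[:,:2]-[-.2,-1])/g).astype(int)
    ok=((gi>=0)&(gi<400)).all(1);q=q[ok];gi=gi[ok]
    G=np.zeros((400,400),np.uint8);G[gi[:,0],gi[:,1]]=1
    _,L=cv2.connectedComponents(G); d=np.linalg.norm(q[:,:2]-seed,axis=1)
    l=L[tuple(gi[d.argmin()])]; return q[L[tuple(gi.T)]==l]
def rect(name,q):
    r=cv2.minAreaRect(q[:,:2].astype(np.float32)*1000);b=q[:,:2].mean(0);e=np.linalg.eigh(np.cov((q[:,:2]-b).T))[1][:,1]
    print(name,len(q),np.round(r[0],1),np.round(r[1],1),round(r[2],1),"pca",round(np.degrees(np.arctan2(e[1],e[0])),1),"mean",np.round(q.mean(0),4))
for i,n in enumerate(("scene","side")):
    p,c=P[i],C[i];ok=np.isfinite(p[:,2]);p=p[ok];c=c[ok];z=p[:,2]
    rect(n+" mat",comp((z>.0025)&(z<.2),p,[.5,-.36],.004))
    rect(n+" bar",comp((z>.02)&(z<.033),p,[.53,-.35],.004))
    rect(n+" handle",comp((z>.055),p,[.438,-.391],.004))
    rect(n+" loader",comp((z>.008)&(z<.1),p,[.583,.173],.004))
    rect(n+" portaltop",comp((z>.068)&(z<.08),p,[.583,.173],.005))
    rect(n+" stoptop",comp((z>.066)&(z<.08),p,[.56,.40],.005))
    rect(n+" blank",comp((z>.038)&(z<.05)&(c[:,0]<28)&(c[:,2]>120),p,[.59,.03],.004))
E
python3 m2.py
```

```text
scene mat 1029 [ 517.3 -352.9] [277.9 103.8] 23.4 pca -159.4 mean [ 0.5144 -0.3436  0.0174]
scene bar 201 [ 519.4 -352. ] [165.7  26.3] 23.8 pca -156.2 mean [ 0.5222 -0.3489  0.0271]
scene handle 72 [ 435.2 -390.2] [48.4 28.3] 31.5 pca -163.5 mean [ 0.4379 -0.3861  0.0636]
scene loader 5368 [575.6 188.1] [ 93.8 493.7] 4.2 pca 94.0 mean [0.5855 0.24   0.0403]
scene portaltop 153 [576.8 173.8] [83.5 19.7] 5.3 pca -176.4 mean [0.5775 0.175  0.0726]
scene stoptop 635 [572.6 295.4] [ 82.4 267.7] 2.0 pca 93.0 mean [0.5685 0.3061 0.07  ]
scene blank 257 [586.4  28.3] [106.3  34.3] 89.7 pca 89.5 mean [0.5881 0.0308 0.0422]
side mat 2540 [ 507.3 -368.4] [278.6 132.2] 19.1 pca -155.4 mean [ 0.4861 -0.3719  0.0128]
side bar 245 [ 542.2 -347.3] [114.   17.9] 24.3 pca -155.6 mean [ 0.5396 -0.3485  0.0275]
side handle 190 [ 437.6 -395. ] [45.2 24. ] 24.5 pca -155.2 mean [ 0.4356 -0.3959  0.0643]
side loader 3649 [572.9 183.3] [ 89.7 491.7] 4.4 pca 95.4 mean [0.5639 0.1749 0.0364]
side portaltop 99 [575.6 168.2] [79.2 19.6] 7.4 pca -174.6 mean [0.5751 0.1675 0.0727]
side stoptop 109 [558.6 398.1] [59.4 48.9] 1.1 pca 171.2 mean [0.556  0.4027 0.0715]
side blank 206 [588.2  25.5] [101.2  31.7] 88.3 pca 89.7 mean [0.5883 0.0233 0.0421]
```

```bash
cat > d.py <<'E'
import sys,numpy as np
def D(c,cy,t,ty):
    "commanded xyz(m), yaw(deg) -> target; prints a row"
    y=np.radians(cy);d=np.subtract(t,c)*100
    tx=np.array([np.cos(y),np.sin(y),0]);tyv=np.array([np.sin(y),-np.cos(y),0])
    return [0,0,round(-np.radians(ty-cy),3),round(d@tx,2),round(d@tyv,2),round(-d[2],2)]
if __name__=="__main__":
    a=[float(x) for x in sys.argv[1:]];print(D(a[:3],a[3],a[4:7],a[7]))
E
python3 d.py .209 .509 .206 157.7 .44 -.39 .2 24
python3 - <<'E'
from h import *
s=snap("wrist");print(np.round(s["T_tool_cam"],3),s["fov_y"])
g=np.array([.576,.171,0]);th=np.radians(94.3);ux=np.array([np.cos(th),np.sin(th),0]);uy=np.array([-np.sin(th),np.cos(th),0])
ims=[]
for n in("scene","side"):
    s=pickle.load(open(f"pics/{n}.pkl","rb"));T=np.linalg.inv(s["T"])
    def pr(x,y,z):
        c=T[:3,:3]@(g+ux*x+uy*y+[0,0,z])+T[:3,3];return s["K"][0,0]*c[0]/-c[2]+s["cx"],s["K"][0,0]*-c[1]/-c[2]+s["cy"]
    im=s["image"][:,:,::-1];k=6
    us=np.array([pr(x,0,.04) for x in(-.02,.25)]);m=us.mean(0).astype(int)
    crop=cv2.resize(im[m[1]-50:m[1]+50,m[0]-66:m[0]+67],None,fx=k,fy=k,interpolation=2)
    for x in(0,.1,.15,.21,.225):
        u=(np.array(pr(x,0,.027))-m+[66,50])*k;cv2.circle(crop,tuple(u.astype(int)),4,(255,0,255),1)
    cv2.imwrite(f"pics/bay_{n}.png",crop);print(n,m)
    ims.append(crop)
cv2.imwrite("pics/bay.png",cv2.resize(np.vstack(ims),(532,800*1200//1600)))
E
```

```text
[0, 0, np.float64(2.334), np.float64(-55.49), np.float64(-74.41), np.float64(0.6)]
[[-0.     0.965  0.261  0.075]
 [ 1.     0.     0.     0.   ]
 [ 0.     0.261 -0.965 -0.179]
 [ 0.     0.     0.     1.   ]] 60.02147971089415
scene [382 294]
side [247 213]
```

View pics/bay_scene.png

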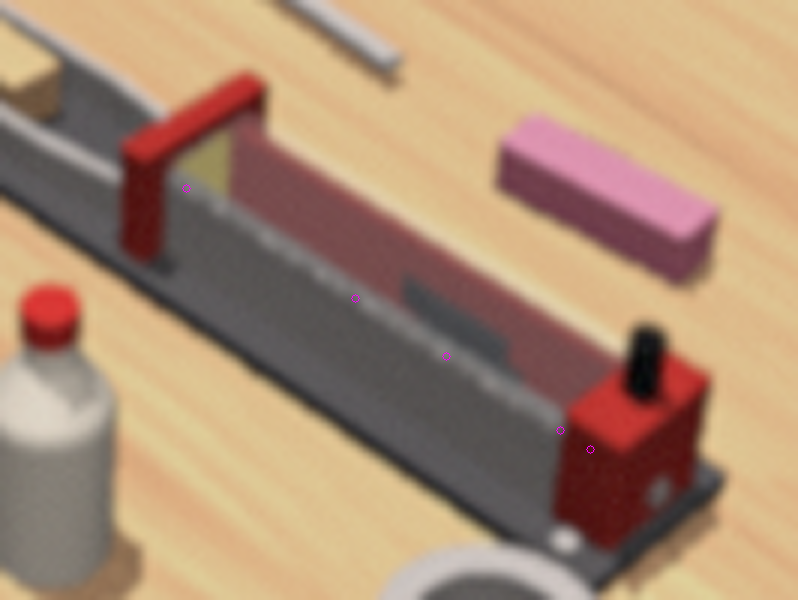

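The picture shows the gate (200,130), stop (640,420) and shoe (455,320); the near wall hides the pad. I'll look from above through the window with the wrist camera on the way.

```bash
python3 d.py .209 .509 .206 157.7 .57 .29 .21 94.3;python3 d.py .57 .29 .21 94.3 .44 -.39 .2 24
```

```text
[0, 0, np.float64(1.107), np.float64(-41.71), np.float64(-6.56), np.float64(-0.4)]
[0, 0, np.float64(1.227), np.float64(-66.83), np.float64(-18.06), np.float64(1.0)]
```

Emit:
{"fn": "move_arm", "kwargs": {"deltas": [0,0,1.107,-41.7,-6.6,-0.4,-1,0,0,1.107,-41.7,-6.6,-0.4,-1,0,0,1.107,-41.7,-6.6,-0.4,-1,0,0,1.107,-41.7,-6.6,-0.4,-1,0,0,1.107,-41.7,-6.6,-0.4,-1,0,0,1.107,-41.7,-6.6,-0.4,-1,0,0,1.107,-41.7,-6.6,-0.4,-1,0,0,1.107,-41.7,-6.6,-0.4,-1]}}

```text
time: 0.95
tool_pos: [0.5521, 0.2994, 0.2089]
ee_rot: [-3.141, -0.0, 1.641]
wrist_force: [0.4, 0.8, 0.2]
width: 0.0942
finger_force: 0.0
```

```bash
python3 - <<'E'
from h import *
o=robot.get_obs();print(o["tool_pos"],o["qvel"].round(2))
s=snap("wrist","w1")
robot_o=robot.get_obs();print(robot_o["tool_pos"])
E
```

```text
[0.55206919 0.29937066 0.20888443] [-0.67  0.54 -0.66  0.01  0.12 -0.16]
[0.55842775 0.29379269 0.20742189]
```

View pics/w1.png

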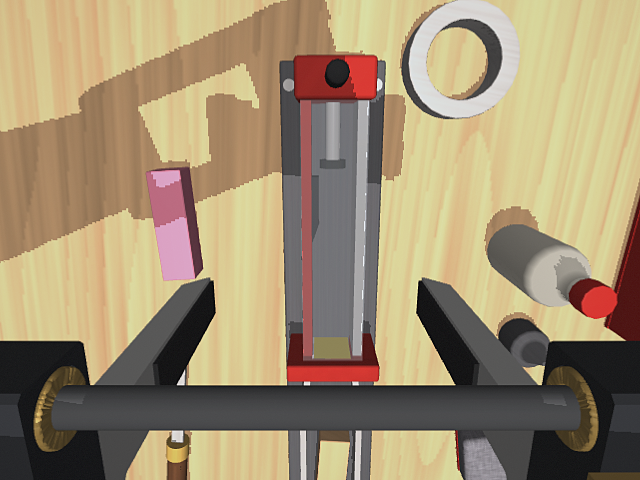

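Wrist view: stop rod with pad at (332,163), pad face at row ~168; block's near edge row ~99; gate top rows 362–380. Taking a settled frame and measuring these rows.

```bash
python3 - <<'E'
from h import *
s=snap("wrist","w2");o=robot.get_obs();print(o["tool_pos"],o["ee_rot"],o["qvel"].round(3))
im=s["image"].astype(int);w=cloud(s);hsv=cv2.cvtColor(s["image"],cv2.COLOR_RGB2HSV).astype(int)
def ray(u,v,z):
    p=cv2.undistortPoints(np.array([[[u,v]]],float),s["K"],np.array(s["D"],float))[0,0]
    d=s["T"][:3,:3]@[p[0],-p[1],-1];c=s["T"][:3,3];return c+d*(z-c[2])/d[2]
print("cam",s["T"][:3,3])
red=((hsv[...,0]<6)|(hsv[...,0]>174))&(hsv[...,1]>170)&(hsv[...,2]>100)
z=w[...,2];red[:, :270]=0; red[:,400:]=0
for nm,m in(("portal",red&(np.indices(red.shape)[0]>300)&(z>.069)),("stop",red&(np.indices(red.shape)[0]<150)&(z>.068))):
    v,u=np.where(m);print(nm,len(u),u.min(),u.max(),v.min(),v.max(),"z",np.median(z[m]))
    pts=np.array([ray(a,b,.073 if nm=="portal" else np.median(z[m]))[:2] for a,b in zip(u,v)]).astype(np.float32)*1000
    print(cv2.minAreaRect(pts))
# profiles along columns
for c in range(322,346,4): print(c,im[130:200:2,c].mean(1).astype(int))
for c in (320,332,344): print(c,[tuple(im[r,c]) for r in range(66,130,4)])
E
```

```text
[0.55496677 0.2963003  0.20717832] [-3.14089179e+00  2.70547810e-03  1.63658678e+00] [ 0.076 -0.046  0.047  0.068  0.039  0.002]
cam [0.55364637 0.36984707 0.38638407]
portal 1472 280 372 358 374 z 0.07313473300014872
((576.25244140625, 172.64759826660156), (78.84635162353516, 15.48918342590332), 3.367457151412964)
stop 2968 283 367 44 88 z 0.07191182634114768
((559.062744140625, 410.3982238769531), (58.71482849121094, 28.87518310546875), 3.5854594707489014)
322 [164 165 164 164 165 165 165 165 166 165 171  96  87  89  88  98 116 114
 116 115 115 116 115 115 115 115 115 115 115 115 116 115 115 115 116]
326 [163 163 163 163 163 163 163 163 163 163 169  97  87  89  88  98 119 117
 117 117 118 117 118 118 117 118 117 118 119 118 117 118 118 117 117]
330 [142 142 142 143 142 142 142 143 142 143 149  89  88  89  89 105 118 118
 117 116 117 117 116 117 115 116 116 116 117 116 117 116 117 117 116]
334 [115 115 114 115 115 115 115 116 115 116 104  82  84  85  85 110 116 116
 115 115 115 116 116 115 116 116 117 115 116 116 115 116 115 116 116]
338 [116 115 115 116 115 115 116 115 115 115 116 
[... 1763 characters left out ...]
t64(56)), (np.int64(140), np.int64(41), np.int64(36)), (np.int64(145), np.int64(41), np.int64(37)), (np.int64(143), np.int64(40), np.int64(36)), (np.int64(142), np.int64(39), np.int64(35)), (np.int64(115), np.int64(34), np.int64(30)), (np.int64(104), np.int64(76), np.int64(77)), (np.int64(110), np.int64(95), np.int64(99)), (np.int64(113), np.int64(113), np.int64(117)), (np.int64(114), np.int64(114), np.int64(118)), (np.int64(113), np.int64(114), np.int64(118)), (np.int64(113), np.int64(113), np.int64(118)), (np.int64(113), np.int64(113), np.int64(117)), (np.int64(114), np.int64(114), np.int64(117)), (np.int64(114), np.int64(113), np.int64(118)), (np.int64(113), np.int64(112), np.int64(117))]
```

```bash
python3 - <<'E'
from h import *
s=pickle.load(open("pics/w2.pkl","rb"))
g=np.array([.5763,.1727]);th=np.radians(94.0);ux=np.array([np.cos(th),np.sin(th)]);uy=np.array([-np.sin(th),np.cos(th)])
def ray(u,v,z):
    p=cv2.undistortPoints(np.array([[[u,v]]],float),s["K"],np.array(s["D"],float))[0,0]
    d=s["T"][:3,:3]@[p[0],-p[1],-1];c=s["T"][:3,3];q=(c+d*(z-c[2])/d[2])[:2]-g;return np.round([q@ux*1000,q@uy*1000],1)
for z in(.016,.027,.038,.045): print(z,ray(322,160,z))
print("shoe/pad left",ray(315,160,.03),ray(336,160,.03))
# handle start TCP poses
def W(x,y=0): q=g+ux*x+uy*y; return q.round(4)
for x in(-.385,-.364,-.2,-.1,-.07): print(x,W(x))
# obstacles around the start pose of handle
sd=pickle.load(open("pics/side.pkl","rb"));w=cloud(sd).reshape(-1,3);q=w[:,:2]-g
X=q@ux;Y=q@uy
m=(X<-.24)&(X>-.5)&(abs(Y)<.15)&(w[:,2]>.01)
print(m.sum(), np.c_[X,Y,w[:,2]][m][::60].round(3)[:12])
E
python3 d.py .57 .29 .21 94.3 .437 -.394 .12 24
```

```text
0.016 [168.8   1.8]
0.027 [169.7   2.1]
0.038 [170.6   2.3]
0.045 [171.1   2.4]
shoe/pad left [170.   8.] [169.8  -9.7]
-0.385 [ 0.6032 -0.2114]
-0.364 [ 0.6017 -0.1904]
-0.2 [ 0.5903 -0.0268]
-0.1 [0.5833 0.0729]
-0.07 [0.5812 0.1029]
598 [[-0.327 -0.149  0.031]
 [-0.457 -0.146  0.057]
 [-0.468 -0.134  0.06 ]
 [-0.489 -0.14   0.059]
 [-0.442 -0.111  0.044]
 [-0.455 -0.109  0.045]
 [-0.474 -0.114  0.044]
 [-0.495 -0.129  0.037]
 [-0.467 -0.109  0.025]
 [-0.473 -0.106  0.02 ]]
[0, 0, np.float64(1.227), np.float64(-67.21), np.float64(-18.39), np.float64(9.0)]
```

```bash
python3 d.py .556 .298 .208 94.2 .437 -.394 .15 24
```

```text
[0, 0, np.float64(1.225), np.float64(-68.14), np.float64(-16.94), np.float64(5.8)]
```

Emit:
{"fn": "move_arm", "kwargs": {"deltas": [0,0,1.225,-68.1,-16.9,3,-1,0,0,1.225,-68.1,-16.9,3,-1,0,0,1.225,-68.1,-16.9,3,-1,0,0,1.225,-68.1,-16.9,3,-1,0,0,1.225,-68.1,-16.9,3,-1,0,0,1.225,-68.1,-16.9,3,-1,0,0,1.225,-68.1,-16.9,3,-1,0,0,1.225,-68.1,-16.9,3,-1]}}

```text
time: 1.85
tool_pos: [0.4823, -0.094, 0.192]
ee_rot: [-3.141, -0.0, 0.44]
wrist_force: [0.7, 0.1, -0.0]
width: 0.0938
finger_force: 0.0
```

```bash
cat > obs.py <<'E'
from h import *
from d import D
import sys
o=robot.get_obs();print({k:np.round(o[k],4) for k in("time","tool_pos","ee_rot","wrist_force","wrist_torque","width")})
a=[float(x) for x in sys.argv[1:]]
if a: print(D(o["tool_pos"],np.degrees(o["ee_rot"][2]),a[:3],a[3]))
E
python3 obs.py .437 -.394 .15 24
```

```text
{'time': np.float64(1.85), 'tool_pos': array([ 0.4823, -0.094 ,  0.192 ]), 'ee_rot': array([-3.1413e+00, -4.0000e-04,  4.4020e-01]), 'wrist_force': array([ 0.6558,  0.1136, -0.0393]), 'wrist_torque': array([-0.0336,  0.1173, -0.0258]), 'width': np.float64(0.0938)}
[0, 0, np.float64(0.021), np.float64(-16.88), np.float64(25.21), np.float64(4.2)]
```

Emit:
{"fn": "move_arm", "kwargs": {"deltas": [0,0,0.02,-16,24,4,-1,0,0,0.02,-16,24,4,-1,0,0,0.02,-16,24,4,-1,0,0,0.02,-16,24,4,-1,0,0,0.02,-16,24,4,-1,0,0,0.02,-16,24,4,-1,0,0,0.02,-16,24,4,-1,0,0,0.02,-16,24,4,-1]}}

```text
time: 2.65
tool_pos: [0.4419, -0.3781, 0.1513]
ee_rot: [-3.139, -0.0, 0.424]
wrist_force: [0.2, 0.7, 0.9]
width: 0.094
finger_force: 0.0
```

```bash
cat > st.py <<'E'
from h import *
s=snap("wrist","w3");w=cloud(s);o=robot.get_obs();print(o["tool_pos"],o["ee_rot"],o["qvel"].round(3))
z=w[...,2];d=np.linalg.norm(w[...,:2]-[.437,-.394],axis=-1)
h=(z>.058)&(z<.075)&(d<.06);b=(z>.022)&(z<.034)&(d<.25)
hsv=cv2.cvtColor(s["image"],cv2.COLOR_RGB2HSV).astype(int);h&=hsv[...,1]>120
for n,m in(("handle",h),("bar",b)):
    p=w[m]
    if len(p)<20: print(n,len(p));continue
    r=cv2.minAreaRect(p[:,:2].astype(np.float32)*1000);v,u=np.where(m);print(n,len(p),r,"med",np.median(p,0).round(4),"px",u.min(),u.max(),v.min(),v.max())
E
python3 st.py
```

```text
[ 0.44237071 -0.37748563  0.15188819] [-3.14016563e+00 -4.95768655e-04  4.25420583e-01] [ 0.023 -0.02   0.002 -0.003 -0.002 -0.002]
handle 2285 ((438.30419921875, -392.9201354980469), (44.01133346557617, 23.897247314453125), 24.267263412475586) med [ 0.4395 -0.3921  0.0659] px 315 350 226 290
bar 6766 ((404.83599853515625, -384.0927734375), (390.84893798828125, 56.94865036010742), 18.99951171875) med [ 0.5165 -0.3572  0.0279] px 259 346 0 479
```

View pics/w3.png

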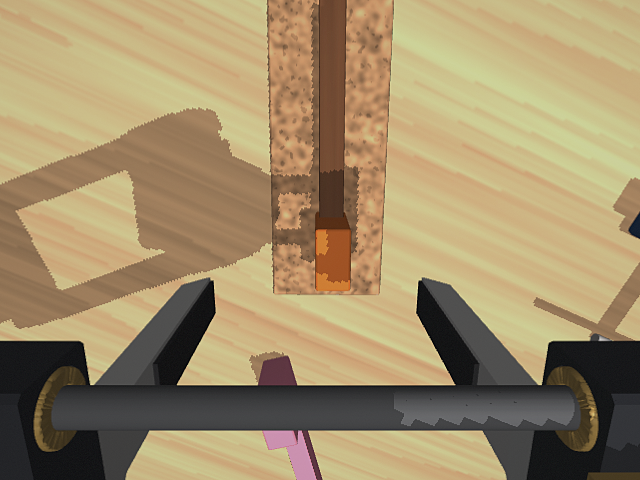

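Handle top centred at (333,258) px → (0.438,-0.393), yaw 24.3°; pink decoy at (275,400) lies clear. Descend and grip.

```bash
python3 obs.py .4383 -.3929 .032 24.3
```

```text
{'time': np.float64(2.7), 'tool_pos': array([ 0.4424, -0.3775,  0.1519]), 'ee_rot': array([-3.1402e+00, -5.0000e-04,  4.2540e-01]), 'wrist_force': array([ 0.314 , -0.2337, -0.3638]), 'wrist_torque': array([-0.0651,  0.1684,  0.0107]), 'width': np.float64(0.0941)}
[0, 0, np.float64(0.001), np.float64(-1.01), np.float64(1.24), np.float64(11.99)]
```

Emit:
{"fn": "move_arm", "kwargs": {"deltas": [0,0,0,-1.0,1.2,4,-1,0,0,0,-1.0,1.2,7,-1,0,0,0,-1.0,1.2,10,-1,0,0,0,-1.0,1.2,11.5,-1,0,0,0,-1.0,1.2,12.0,-1,0,0,0,-1.0,1.2,12.0,-1,0,0,0,-1.0,1.2,12.0,1,0,0,0,-1.0,1.2,12.0,1]}}

```text
time: 3.5
tool_pos: [0.4391, -0.3945, 0.0343]
ee_rot: [3.138, -0.001, 0.425]
wrist_force: [-0.1, 0.7, -0.3]
width: 0.0815
finger_force: 0.0
```

Emit:
{"fn": "move_arm", "kwargs": {"deltas": [0,0,0,0,0,0,1,0,0,0,0,0,0,1,0,0,0,0,0,0,1,0,0,0,0,0,0,1,0,0,0,0,0,0,1]}}

```text
time: 4.0
tool_pos: [0.438, -0.3937, 0.0321]
ee_rot: [-3.141, -0.0, 0.425]
wrist_force: [-0.1, 0.0, -0.0]
width: 0.0414
finger_force: 0.0
```

```bash
python3 obs.py
```

```text
{'time': np.float64(4.0), 'tool_pos': array([ 0.438 , -0.3937,  0.0321]), 'ee_rot': array([-3.1414, -0.    ,  0.4248]), 'wrist_force': array([-0.0994,  0.0431, -0.0204]), 'wrist_torque': array([-0.0448,  0.0947, -0.0311]), 'width': np.float64(0.0414)}
```

Emit:
{"fn": "move_arm", "kwargs": {"deltas": [0,0,0,0,0,0,1,0,0,0,0,0,0,1,0,0,0,0,0,0,1,0,0,0,0,0,0,1,0,0,0,0,0,0,1,0,0,0,0,0,-1,1,0,0,0,0,0,-4,1,0,0,0,0,0,-7,1]}}

```text
time: 4.8
tool_pos: [0.4374, -0.3931, 0.1023]
ee_rot: [-3.139, 0.001, 0.425]
wrist_force: [0.3, -0.9, -1.1]
width: 0.0238
finger_force: 30.0
```

```bash
python3 obs.py .6032 -.2114 .103 94
```

```text
{'time': np.float64(4.8), 'tool_pos': array([ 0.4374, -0.3931,  0.1023]), 'ee_rot': array([-3.1392e+00,  9.0000e-04,  4.2490e-01]), 'wrist_force': array([ 0.3247, -0.9179, -1.0721]), 'wrist_torque': array([-0.0651,  0.1569,  0.0257]), 'width': np.float64(0.0238)}
[0, 0, np.float64(-1.216), np.float64(22.59), np.float64(-9.72), np.float64(-0.07)]
```

Emit:
{"fn": "move_arm", "kwargs": {"deltas": [0,0,-1.216,22.6,-9.7,-1.5,1,0,0,-1.216,22.6,-9.7,-1.5,1,0,0,-1.216,22.6,-9.7,-1.5,1,0,0,-1.216,22.6,-9.7,-1.5,1,0,0,-1.216,22.6,-9.7,-1.5,1,0,0,-1.216,22.6,-9.7,-1.5,1,0,0,-1.216,22.6,-9.7,-1.5,1,0,0,-1.216,22.6,-9.7,-1.5,1]}}

```text
time: 5.6
tool_pos: [0.6044, -0.2114, 0.1175]
ee_rot: [3.142, 0.0, 1.632]
wrist_force: [0.6, -1.1, -1.5]
width: 0.0239
finger_force: 30.0
```

Emit:
{"fn": "move_arm", "kwargs": {"deltas": [0,0,0,0,0,0,1,0,0,0,0,0,0,1]}}

```text
time: 5.8
tool_pos: [0.604, -0.2122, 0.1175]
ee_rot: [3.141, 0.0, 1.622]
wrist_force: [-0.3, 0.2, -1.8]
width: 0.0236
finger_force: 30.0
```

```bash
python3 obs.py .6032 -.2114 .053 94
```

```text
{'time': np.float64(5.8), 'tool_pos': array([ 0.604 , -0.2122,  0.1175]), 'ee_rot': array([3.1413e+00, 1.0000e-04, 1.6217e+00]), 'wrist_force': array([-0.3192,  0.1784, -1.7629]), 'wrist_torque': array([-0.0549,  0.0147, -0.0019]), 'width': np.float64(0.0236)}
[0, 0, np.float64(-0.019), np.float64(0.08), np.float64(-0.08), np.float64(6.45)]
```

Emit:
{"fn": "move_arm", "kwargs": {"deltas": [0,0,-0.019,0.1,-0.1,3,1,0,0,-0.019,0.1,-0.1,4.3,1,0,0,-0.019,0.1,-0.1,4.3,1,0,0,-0.019,0.1,-0.1,4.3,1]}}

```text
time: 6.2
tool_pos: [0.6028, -0.2113, 0.0741]
ee_rot: [-3.141, -0.0, 1.643]
wrist_force: [-0.6, -0.2, 0.4]
width: 0.0238
finger_force: 30.0
```

```bash
python3 obs.py .6032 -.2114 .043 94; python3 - <<'E'
from h import *
s=snap("wrist","w4");w=cloud(s)
g=np.array([.5763,.1727]);th=np.radians(94.0);ux=np.array([np.cos(th),np.sin(th)]);uy=np.array([-np.sin(th),np.cos(th)])
X=(w[...,:2]-g)@ux;Y=(w[...,:2]-g)@uy;z=w[...,2]
for n,m in(("bar",(z>.058)&(z<.072)&(X<-.17)&(X>-.33)&(abs(Y)<.03)),("blank",(z>.038)&(z<.046)&(X>-.23)&(X<-.06)&(abs(Y)<.025)),("walls",(z>.03)&(z<.0375)&(X>-.23)&(X<-.07)&(abs(Y)<.04))):
    if m.sum()<10: print(n,m.sum());continue
    print(n,m.sum(),"X",np.percentile(X[m],[1,99]).round(4),"Y",np.percentile(Y[m],[1,50,99]).round(4),"z",np.median(z[m]).round(4), cv2.minAreaRect(np.c_[X[m],Y[m]].astype(np.float32)*1000))
E
```

```text
{'time': np.float64(6.2), 'tool_pos': array([ 0.6028, -0.2113,  0.0741]), 'ee_rot': array([-3.1410e+00, -5.0000e-04,  1.6425e+00]), 'wrist_force': array([-0.571 , -0.2062,  0.4202]), 'wrist_torque': array([-0.1384,  0.0301, -0.069 ]), 'width': np.float64(0.0238)}
[0, 0, np.float64(0.002), np.float64(-0.02), np.float64(0.04), np.float64(3.11)]
bar 7509 X [-0.3292 -0.2612] Y [-0.0085  0.0001  0.0091] z 0.0701 ((-295.1856994628906, 0.23093795776367188), (69.61577606201172, 18.10836410522461), 0.26122522354125977)
blank 0
walls 0
```

View pics/w4.png

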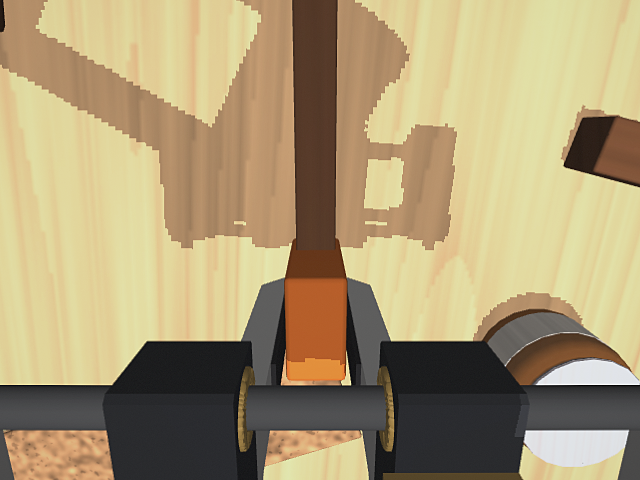

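Stick is straight on the trough axis (bar at (315,120), held square). Lower and approach.

Emit:
{"fn": "move_arm", "kwargs": {"deltas": [0,0,0.002,0,0,2,1,0,0,0.002,0,0,3.1,1,0,0,0.002,0,0,3.15,1,0,0,0.002,0.3,0,3.15,1,0,0,0.002,0.6,0,3.15,1,0,0,0.002,0.9,0,3.15,1,0,0,0.002,1.1,0,3.15,1]}}

```text
time: 6.95
tool_pos: [0.6025, -0.1999, 0.0434]
ee_rot: [3.14, 0.0, 1.642]
wrist_force: [-0.4, 0.0, -1.7]
width: 0.0239
finger_force: 30.0
```

Emit:
{"fn": "move_arm", "kwargs": {"deltas": [0,0,0,0.2,0,0,1,0,0,0,0.4,0,0,1,0,0,0,0.6,0,0,1,0,0,0,0.8,0,0,1,0,0,0,1.1,0,0,1,0,0,0,1.4,0,0,1,0,0,0,1.7,0,0,1,0,0,0,2.0,0,0,1]}}

```text
time: 7.75
tool_pos: [0.6007, -0.18, 0.0427]
ee_rot: [3.142, -0.0, 1.642]
wrist_force: [-0.2, -0.4, -1.0]
width: 0.024
finger_force: 30.0
```

```bash
cat > l.py <<'E'
from h import *
g=np.array([.5763,.1727]);th=np.radians(94.0);ux=np.array([np.cos(th),np.sin(th)]);uy=np.array([-np.sin(th),np.cos(th)])
o=robot.get_obs();p=o["tool_pos"][:2]-g;f=o["wrist_force"]
print("t",round(float(o["time"]),2),"tip X mm",round(p@ux*1000+170,1),"Y",round(p@uy*1000,1),"z",o["tool_pos"][2].round(4),"F along",round(f[:2]@ux,2),"lat",round(f[:2]@uy,2),"fz",f[2].round(2),"rot",(o["ee_rot"]*57.3).round(2),"w",o["width"].round(4))
E
python3 l.py; python3 - <<'E'
from h import *
s=snap("scene","s2")
cv2.imwrite("pics/s2c.png",cv2.resize(s["image"][200:330,240:440,::-1],(800,520),interpolation=2))
E
```

```text
Traceback (most recent call last):
  File "l.py", line 4, in <module>
    print("t",round(float(o["time"]),2),"tip X mm",round(p@ux*1000+170,1),"Y",round(p@uy*1000,1),"z",o["tool_pos"][2].round(4),"F along",round(f[:2]@ux,2),"lat",round(f[:2]@uy,2),"fz",f[2].round(2),"rot",(o["ee_rot"]*57.3).round(2),"w",o["width"].round(4))
                                                                                                                                                                                                                                            ^^^^^^^^^^^^^^^^
AttributeError: 'float' object has no attribute 'round'
```

View pics/s2c.png

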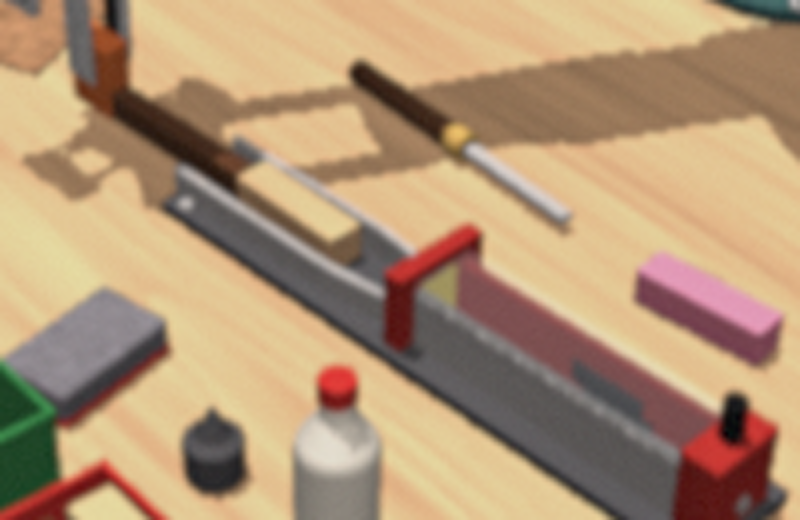

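The tip touches the blank's tail at (240,175), with the blank straight in the trough. Pushing.

Emit:
{"fn": "move_arm", "kwargs": {"deltas": [0,0,0,0.3,0,0,1,0,0,0,0.6,0,0,1,0,0,0,0.9,0,0,1,0,0,0,1.2,0,0,1,0,0,0,1.5,0,0,1,0,0,0,1.8,0,0,1,0,0,0,2.1,0,0,1,0,0,0,2.4,0,0,1]}}

```text
time: 8.6
tool_pos: [0.599, -0.1561, 0.0426]
ee_rot: [-3.142, -0.0, 1.642]
wrist_force: [-0.7, -0.5, -2.3]
width: 0.0234
finger_force: 30.0
```

Emit:
{"fn": "move_arm", "kwargs": {"deltas": [0,0,0,0.4,0,0,1,0,0,0,0.8,0,0,1,0,0,0,1.2,0,0,1,0,0,0,1.6,0,0,1,0,0,0,2.0,0,0,1,0,0,0,2.4,0,0,1,0,0,0,2.8,0,0,1,0,0,0,3.2,0,0,1]}}

```text
time: 9.4
tool_pos: [0.5967, -0.1241, 0.0427]
ee_rot: [-3.142, -0.0, 1.642]
wrist_force: [-0.7, 0.4, -1.3]
width: 0.0237
finger_force: 30.0
```

```bash
sed -i 's/o\["width"\].round(4)/round(float(o["width"]),4)/' l.py; python3 l.py
```

```text
t 9.4 tip X mm -127.5 Y 0.4 z 0.0427 F along 0.4 lat 0.64 fz -1.27 rot [-180.01   -0.     94.08] w 0.0237
```

Emit:
{"fn": "move_arm", "kwargs": {"deltas": [0,0,0,0.4,0,0,1,0,0,0,0.8,0,0,1,0,0,0,1.2,0,0,1,0,0,0,1.6,0,0,1,0,0,0,2.0,0,0,1,0,0,0,2.4,0,0,1,0,0,0,2.8,0,0,1,0,0,0,3.2,0,0,1]}}

```text
time: 10.2
tool_pos: [0.5945, -0.0923, 0.0427]
ee_rot: [3.141, 0.0, 1.642]
wrist_force: [-0.2, -0.5, -1.5]
width: 0.0235
finger_force: 30.0
```

Emit:
{"fn": "move_arm", "kwargs": {"deltas": [0,0,0,0.4,0,0,1,0,0,0,0.8,0,0,1,0,0,0,1.2,0,0,1,0,0,0,1.6,0,0,1,0,0,0,2.0,0,0,1,0,0,0,2.4,0,0,1,0,0,0,2.8,0,0,1,0,0,0,3.2,0,0,1]}}

```text
time: 11.0
tool_pos: [0.5922, -0.0602, 0.0427]
ee_rot: [3.142, -0.0, 1.642]
wrist_force: [0.8, -1.3, -1.7]
width: 0.0237
finger_force: 30.0
```

```bash
python3 l.py; python3 - <<'E'
from h import *
s=snap("scene","s3")
cv2.imwrite("pics/s3c.png",cv2.resize(s["image"][200:330,240:440,::-1],(800,520),interpolation=2))
E
```

```text
t 11.0 tip X mm -63.4 Y 0.4 z 0.0427 F along -1.38 lat -0.69 fz -1.71 rot [ 1.8001e+02 -1.0000e-02  9.4080e+01] w 0.0237
```

View pics/s3c.png

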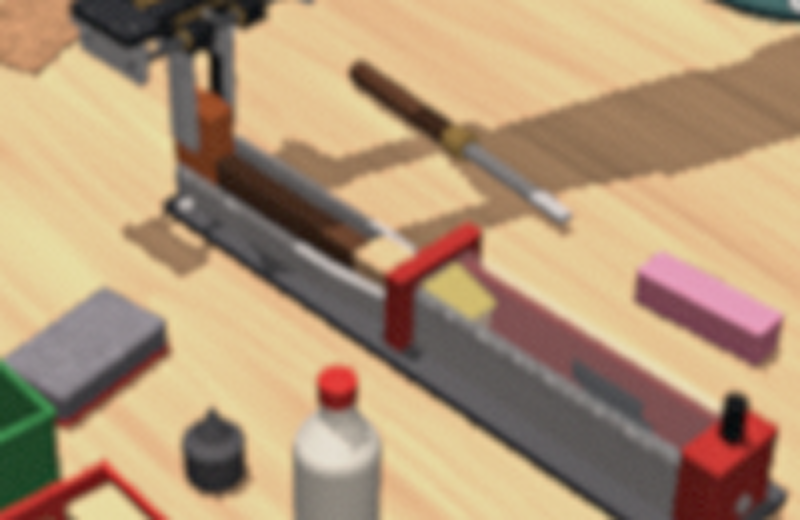

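The flap (460,290) is open on the blank, and the stick follows behind it. Continue.

Emit:
{"fn": "move_arm", "kwargs": {"deltas": [0,0,0,0.4,0,0,1,0,0,0,0.8,0,0,1,0,0,0,1.2,0,0,1,0,0,0,1.6,0,0,1,0,0,0,2.0,0,0,1,0,0,0,2.4,0,0,1,0,0,0,2.8,0,0,1,0,0,0,3.2,0,0,1]}}

```text
time: 11.85
tool_pos: [0.5899, -0.0283, 0.0427]
ee_rot: [3.142, -0.0, 1.642]
wrist_force: [-0.6, -1.2, -1.4]
width: 0.0239
finger_force: 30.0
```

Emit:
{"fn": "move_arm", "kwargs": {"deltas": [0,0,0,0.4,0,0,1,0,0,0,0.8,0,0,1,0,0,0,1.2,0,0,1,0,0,0,1.6,0,0,1,0,0,0,2.0,0,0,1,0,0,0,2.3,0,0,1,0,0,0,2.6,0,0,1,0,0,0,2.9,0,0,1]}}

```text
time: 12.65
tool_pos: [0.5878, 0.0005, 0.0427]
ee_rot: [-3.142, -0.0, 1.642]
wrist_force: [0.6, 0.2, -1.2]
width: 0.0241
finger_force: 30.0
```

Emit:
{"fn": "move_arm", "kwargs": {"deltas": [0,0,0,0.2,0,0,1,0,0,0,0.4,0,0,1,0,0,0,0.6,0,0,1,0,0,0,0.8,0,0,1,0,0,0,1.0,0,0,1,0,0,0,1.2,0,0,1,0,0,0,1.4,0,0,1,0,0,0,1.6,0,0,1]}}

```text
time: 13.45
tool_pos: [0.5868, 0.0163, 0.0427]
ee_rot: [3.141, 0.0, 1.642]
wrist_force: [-0.8, -1.7, -1.2]
width: 0.024
finger_force: 30.0
```

```bash
python3 l.py
```

```text
t 13.45 tip X mm 13.3 Y 0.5 z 0.0427 F along -1.66 lat 0.93 fz -1.24 rot [180.01   0.    94.07] w 0.024
```

Emit:
{"fn": "move_arm", "kwargs": {"deltas": [0,0,0,0.3,0,0,1,0,0,0,0.6,0,0,1,0,0,0,0.9,0,0,1,0,0,0,1.2,0,0,1,0,0,0,1.5,0,0,1,0,0,0,1.8,0,0,1,0,0,0,2.1,0,0,1,0,0,0,2.4,0,0,1]}}

```text
time: 14.25
tool_pos: [0.5851, 0.0402, 0.0428]
ee_rot: [3.141, 0.0, 1.642]
wrist_force: [1.0, -2.6, -1.0]
width: 0.0237
finger_force: 30.0
```

Emit:
{"fn": "move_arm", "kwargs": {"deltas": [0,0,0,0.2,0,0,1,0,0,0,0.4,0,0,1,0,0,0,0.6,0,0,1,0,0,0,0.8,0,0,1,0,0,0,1.0,0,0,1,0,0,0,1.2,0,0,1,0,0,0,1.4,0,0,1,0,0,0,1.6,0,0,1]}}

```text
time: 15.05
tool_pos: [0.5839, 0.0563, 0.0426]
ee_rot: [3.142, -0.0, 1.642]
wrist_force: [2.0, -2.5, -2.8]
width: 0.0239
finger_force: 30.0
```

Emit:
{"fn": "move_arm", "kwargs": {"deltas": [0,0,0,0.1,0,0,1,0,0,0,0.2,0,0,1,0,0,0,0.3,0,0,1,0,0,0,0.4,0,0,1,0,0,0,0.5,0,0,1,0,0,0,0.6,0,0,1,0,0,0,0.7,0,0,1,0,0,0,0.8,0,0,1]}}

```text
time: 15.85
tool_pos: [0.5834, 0.0642, 0.0427]
ee_rot: [3.141, -0.0, 1.642]
wrist_force: [1.9, -1.6, -2.6]
width: 0.0239
finger_force: 30.0
```

```bash
python3 l.py
```

```text
t 15.85 tip X mm 61.2 Y 0.5 z 0.0427 F along -1.72 lat -1.82 fz -2.64 rot [ 1.800e+02 -1.000e-02  9.407e+01] w 0.0239
```

Emit:
{"fn": "move_arm", "kwargs": {"deltas": [0,0,0,0.05,0,0,1,0,0,0,0.1,0,0,1,0,0,0,0.15,0,0,1,0,0,0,0.2,0,0,1,0,0,0,0.25,0,0,1,0,0,0,0.3,0,0,1]}}

```text
time: 16.45
tool_pos: [0.583, 0.067, 0.0428]
ee_rot: [-3.141, 0.0, 1.642]
wrist_force: [-0.5, -3.3, 0.3]
width: 0.0238
finger_force: 30.0
```

Emit:
{"fn": "move_arm", "kwargs": {"deltas": [0,0,0,0.05,0,0,1,0,0,0,0.1,0,0,1,0,0,0,0.15,0,0,1,0,0,0,0.15,0,0,1]}}

```text
time: 16.85
tool_pos: [0.583, 0.0686, 0.0427]
ee_rot: [-3.142, -0.0, 1.642]
wrist_force: [0.3, -3.7, -0.5]
width: 0.0239
finger_force: 30.0
```

Emit:
{"fn": "move_arm", "kwargs": {"deltas": [0,0,0,0.05,0,0,1,0,0,0,0.1,0,0,1,0,0,0,0.1,0,0,1]}}

```text
time: 17.15
tool_pos: [0.5829, 0.0697, 0.0427]
ee_rot: [-3.142, -0.0, 1.642]
wrist_force: [-0.2, -2.9, -0.6]
width: 0.024
finger_force: 30.0
```

Emit:
{"fn": "move_arm", "kwargs": {"deltas": [0,0,0,0.05,0,0,1,0,0,0,0.1,0,0,1,0,0,0,0.15,0,0,1,0,0,0,0.15,0,0,1]}}

```text
time: 17.55
tool_pos: [0.5828, 0.0712, 0.0427]
ee_rot: [-3.142, -0.0, 1.642]
wrist_force: [-0.6, -3.3, -0.2]
width: 0.0233
finger_force: 30.0
```

Emit:
{"fn": "move_arm", "kwargs": {"deltas": [0,0,0,0.05,0,0,1,0,0,0,0.1,0,0,1,0,0,0,0.15,0,0,1,0,0,0,0.15,0,0,1]}}

```text
time: 17.95
tool_pos: [0.5827, 0.0727, 0.0427]
ee_rot: [3.142, -0.0, 1.642]
wrist_force: [-0.3, -2.7, -0.9]
width: 0.0236
finger_force: 30.0
```

Tip ≈ 69.7 mm; still only drag (~3 N).

Emit:
{"fn": "move_arm", "kwargs": {"deltas": [0,0,0,0.05,0,0,1,0,0,0,0.1,0,0,1,0,0,0,0.1,0,0,1]}}

```text
time: 18.25
tool_pos: [0.5826, 0.0737, 0.0427]
ee_rot: [3.142, -0.0, 1.642]
wrist_force: [-0.1, -3.6, -0.2]
width: 0.0239
finger_force: 30.0
```

Emit:
{"fn": "move_arm", "kwargs": {"deltas": [0,0,0,0.05,0,0,1,0,0,0,0.1,0,0,1,0,0,0,0.1,0,0,1]}}

```text
time: 18.55
tool_pos: [0.5826, 0.0745, 0.0427]
ee_rot: [3.141, 0.0, 1.642]
wrist_force: [0.1, -4.4, -0.5]
width: 0.0237
finger_force: 30.0
```

Emit:
{"fn": "move_arm", "kwargs": {"deltas": [0,0,0,0.05,0,0,1,0,0,0,0.1,0,0,1,0,0,0,0.1,0,0,1]}}

```text
time: 18.85
tool_pos: [0.5827, 0.0747, 0.0429]
ee_rot: [3.141, 0.002, 1.642]
wrist_force: [-0.3, -5.5, 0.1]
width: 0.0238
finger_force: 30.0
```

Stop met (the TCP lags, force rising). Press on gently.

Emit:
{"fn": "move_arm", "kwargs": {"deltas": [0,0,0,0.1,0,0,1,0,0,0,0.2,0,0,1,0,0,0,0.2,0,0,1]}}

```text
time: 19.15
tool_pos: [0.5828, 0.0753, 0.0433]
ee_rot: [3.141, 0.004, 1.641]
wrist_force: [-0.9, -8.9, 1.7]
width: 0.0238
finger_force: 30.0
```

Emit:
{"fn": "move_arm", "kwargs": {"deltas": [0,0,0,0.1,0,0,1,0,0,0,0.18,0,0,1,0,0,0,0.18,0,0,1,0,0,0,0.18,0,0,1,0,0,0,0.18,0,0,1,0,0,0,0.18,0,0,1]}}

```text
time: 19.75
tool_pos: [0.5828, 0.0756, 0.0435]
ee_rot: [3.141, 0.007, 1.641]
wrist_force: [0.1, -13.1, 1.6]
width: 0.0238
finger_force: 30.0
```

Emit:
{"fn": "move_arm", "kwargs": {"deltas": [0,0,0,0,0,0,1,0,0,0,0,0,0,1,0,0,0,-0.5,0,0,1,0,0,0,-1.0,0,0,1,0,0,0,-1.6,0,0,1,0,0,0,-2.4,0,0,1,0,0,0,-3.4,0,0,1,0,0,0,-4.6,0,0,1]}}

```text
time: 20.55
tool_pos: [0.5855, 0.0329, 0.0426]
ee_rot: [-3.142, -0.0, 1.642]
wrist_force: [-1.1, -0.4, -1.0]
width: 0.0235
finger_force: 30.0
```

Emit:
{"fn": "move_arm", "kwargs": {"deltas": [0,0,0,-1.5,0,0,1,0,0,0,-3,0,0,1,0,0,0,-4.5,0,0,1,0,0,0,-6,0,0,1,0,0,0,-7.5,0,0,1,0,0,0,-9,0,0,1,0,0,0,-10,0,0,1,0,0,0,-10,0,0,1]}}

```text
time: 21.35
tool_pos: [0.5927, -0.0679, 0.0427]
ee_rot: [3.141, 0.0, 1.64]
wrist_force: [0.1, -0.1, -0.7]
width: 0.0232
finger_force: 30.0
```

```bash
python3 l.py; python3 obs.py .438 -.3935 .11 24.3; python3 - <<'E'
from h import *
s=snap("scene","s4")
cv2.imwrite("pics/s4c.png",cv2.resize(s["image"][200:330,240:440,::-1],(800,520),interpolation=2))
E
```

```text
t 21.35 tip X mm -71.1 Y 0.4 z 0.0427 F along -0.08 lat -0.12 fz -0.73 rot [1.8001e+02 1.0000e-02 9.3960e+01] w 0.0232
{'time': np.float64(21.35), 'tool_pos': array([ 0.5927, -0.0679,  0.0427]), 'ee_rot': array([3.1415e+00, 2.0000e-04, 1.6399e+00]), 'wrist_force': array([ 0.1209, -0.073 , -0.7346]), 'wrist_torque': array([-0.1564,  0.017 ,  0.0021]), 'width': np.float64(0.0232)}
[0, 0, np.float64(1.216), np.float64(-31.42), np.float64(-17.68), np.float64(-6.73)]
```

View pics/s4c.png

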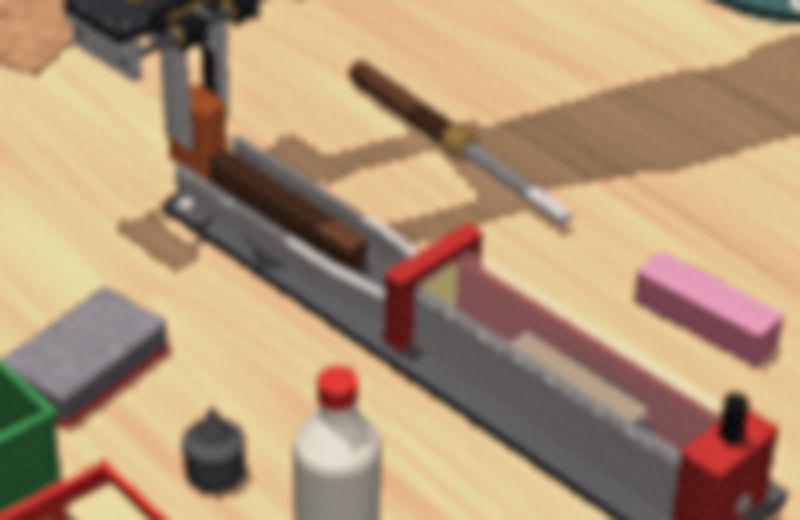

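The blank (580,370) is seated in the bay, the flap (440,285) hangs shut, and the stick is out. Lift, then carry back to the mat.

Emit:
{"fn": "move_arm", "kwargs": {"deltas": [0,0,0,0,0,-3,1,0,0,0,0,0,-6,1,0,0,0,0,0,-8,1,0,0,0,-4,-2,-8,1,0,0,0.1,-8,-4.5,-8,1,0,0,0.25,-12,-7,-8,1,0,0,0.4,-16,-9,-8,1,0,0,0.55,-20,-11,-8,1]}}

```text
time: 22.2
tool_pos: [0.4965, -0.274, 0.1229]
ee_rot: [3.141, -0.001, 1.087]
wrist_force: [1.1, 0.0, -1.2]
width: 0.0242
finger_force: 30.0
```

```bash
python3 obs.py .438 -.3935 .11 24.3
```

```text
{'time': np.float64(22.2), 'tool_pos': array([ 0.4965, -0.274 ,  0.1229]), 'ee_rot': array([ 3.1412e+00, -7.0000e-04,  1.0871e+00]), 'wrist_force': array([ 1.1432,  0.0165, -1.2227]), 'wrist_torque': array([-0.1472,  0.0358,  0.0029]), 'width': np.float64(0.0242)}
[0, 0, np.float64(0.663), np.float64(-13.29), np.float64(0.38), np.float64(1.29)]
```

Emit:
{"fn": "move_arm", "kwargs": {"deltas": [0,0,0.663,-13.2,0.4,1.3,1,0,0,0.663,-13.2,0.4,1.3,1,0,0,0.663,-13.2,0.4,1.3,1,0,0,0.663,-13.2,0.4,1.3,1,0,0,0.663,-13.2,0.4,1.3,1,0,0,0.663,-13.2,0.4,1.3,1,0,0,0.663,-13.2,0.4,1.3,1,0,0,0.663,-13.2,0.4,1.3,1]}}

```text
time: 23.0
tool_pos: [0.4401, -0.392, 0.1097]
ee_rot: [-3.141, -0.0, 0.431]
wrist_force: [1.1, -0.1, -0.1]
width: 0.0242
finger_force: 30.0
```

```bash
python3 obs.py .438 -.3935 .0325 24.3
```

```text
{'time': np.float64(23.0), 'tool_pos': array([ 0.4401, -0.392 ,  0.1097]), 'ee_rot': array([-3.1414e+00, -2.0000e-04,  4.3080e-01]), 'wrist_force': array([ 1.0515, -0.0653, -0.0843]), 'wrist_torque': array([-0.0863,  0.2124, -0.0237]), 'width': np.float64(0.0242)}
[0, 0, np.float64(0.007), np.float64(-0.26), np.float64(0.05), np.float64(7.72)]
```

Emit:
{"fn": "move_arm", "kwargs": {"deltas": [0,0,0.004,-0.2,0.05,3,1,0,0,0.004,-0.2,0.05,5.5,1,0,0,0.004,-0.2,0.05,7,1,0,0,0.004,-0.2,0.05,7.4,1,0,0,0.004,-0.2,0.05,7.65,1,0,0,0.004,-0.2,0.05,7.7,1,0,0,0.004,-0.2,0.05,7.7,1,0,0,0.004,-0.2,0.05,7.7,1]}}

```text
time: 23.8
tool_pos: [0.4387, -0.3944, 0.0339]
ee_rot: [3.14, -0.001, 0.425]
wrist_force: [-0.6, -0.0, -0.9]
width: 0.0235
finger_force: 30.0
```

Emit:
{"fn": "move_arm", "kwargs": {"deltas": [0,0,0,0,0,0,-1,0,0,0,0,0,0,-1,0,0,0,0,0,0,-1,0,0,0,0,0,0,-1,0,0,0,0,0,0,-1,0,0,0,0,0,0,-1,0,0,0,0,0,0,-1,0,0,0,0,0,0,-1]}}

```text
time: 24.6
tool_pos: [0.4381, -0.3938, 0.0326]
ee_rot: [-3.141, -0.0, 0.425]
wrist_force: [-1.1, 0.6, 1.0]
width: 0.0844
finger_force: 0.0
```

Emit:
{"fn": "move_arm", "kwargs": {"deltas": [0,0,0,0,0,-1.5,-1,0,0,0,0,0,-4,-1,0,0,0,0,0,-8,-1,0,0,0,0,0,-12,-1,0,0,0,0,0,-14,-1,0,0,0,0,0,-14,-1,0,0,0,0,0,-14,-1]}}

```text
time: 25.3
tool_pos: [0.4382, -0.3939, 0.173]
ee_rot: [3.141, -0.0, 0.425]
wrist_force: [0.2, -0.6, -0.7]
width: 0.0942
finger_force: 0.0
```

```bash
python3 obs.py; sed -i 's/"w3"/"w5"/' st.py; python3 st.py
```

```text
{'time': np.float64(25.3), 'tool_pos': array([ 0.4382, -0.3939,  0.173 ]), 'ee_rot': array([ 3.1408e+00, -3.0000e-04,  4.2480e-01]), 'wrist_force': array([ 0.2333, -0.5642, -0.6813]), 'wrist_torque': array([-0.0181,  0.1936,  0.05  ]), 'width': np.float64(0.0942)}
[ 0.43763765 -0.39331365  0.17142307] [-3.13955981e+00  6.35414927e-04  4.24802882e-01] [ 0.     0.017  0.026 -0.    -0.001 -0.001]
handle 2039 ((439.42926025390625, -394.8250732421875), (43.9862174987793, 23.9912166595459), 24.40188980102539) med [ 0.4405 -0.3944  0.0659] px 300 333 205 266
bar 6459 ((391.13037109375, -453.2493896484375), (303.29132080078125, 373.0576171875), 84.42205047607422) med [ 0.5165 -0.3645  0.0279] px 246 631 0 478
```

View pics/w5.png

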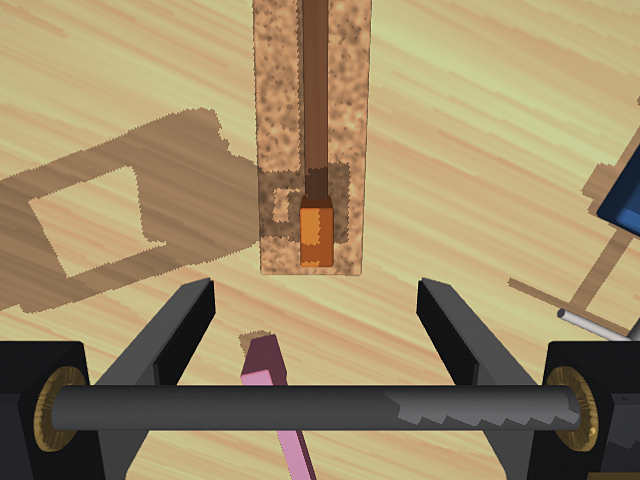

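The stick (315,240) lies flat on the mat as at the start, and the gripper is clear. Handing in.

```bash
python3 -c "
from bench import robot
print(robot.close_job())"
```

```text
the job is handed in; nothing more can be done
None
```

The job is handed in, with no verdict returned: the blank was pushed home and held on the stop with about 13 N at the stick (roughly 10 N on the stop after shoe drag), the camera showed the flap shut behind it, and the stick is back on the cork mat.

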